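# Clamp the long case in the assembly fixture

### The job

Put the long narrow metal case into the cradle of the clamping fixture, passing its end in under the raised clamp arm, so that it lies fully down in the cradle. Let go of it, then press the clamp's black paddle down steadily, without ramming it, until the catch snaps over and keeps the clamp down on the case when you let go. Do not bump the lamp head that hangs over the paddle, and leave the other cases, the screwdriver, the tape and the bottle where they are.

Things in the scene. Friction and masses are not known exactly. Their poses are not given: they have to be found in the camera images.
- long_case: The wanted part: a plain aluminium bar-shaped case 180 mm long (its y axis), 26 mm wide (x), 22 mm high (z), 0.18 kg, the same either way round. It starts lying on the bench among two other aluminium cases (one 100 x 26 x 22 mm, one 150 x 48 x 22 mm). Origin: centre of its underside.
- fixture: Clamping fixture fixed to the bench: aluminium base plate 12 mm thick, x -105 to 150 mm, y -63 to 183 mm. Origin on the plate's underside (bench height), under the clamp pad; z up; x from the paddle towards the hinge; y along the cradle, away from the clamp arm. The clamp arm swings in the plane y = 0.
- nest (a point): Centre of the cradle floor, 22 mm above the bench (fixture frame 0, 75, 22 mm); axes as the fixture's. The case's underside centre belongs here, length along y. Pocket 34 mm wide (x), 192 mm long (y), white walls 8 mm high. It is two white blocks, y -102 to -48 mm and 58 to 102 mm from here; between them fingers have free room down to the base plate, 10 mm below the floor.
- hinge (a point): Hinge axis of the clamp arm, 75 mm above the bench, at x = 85 mm, y = 0 in the fixture frame; the axis runs along the fixture's y.
- paddle (a point): Centre of the upper face of the black press paddle (50 x 56 x 14 mm), 191 mm from the hinge along the arm and 4 mm above the arm's centre line. The paddle is bent 0.5 rad down from the arm: x towards the hinge, z out of its upper face. Clamp up: about 178 mm above the bench, face nearly level; clamp down: about 80 mm, 30 mm farther along the fixture's -x, face sloping down to -x.
- clamp (a joint): Angle of the sprung clamp arm (bar 20 mm wide): 0 = up, the paddle end raised 0.55 rad above level; 0.55 = level; 0.59 = stop. Its spring pushes up with 4 to 9 N at the paddle, up to about 20 N with the pad on the case and the pin riding over the catch. Released before the catch holds, it springs up again.
- lamp: White lamp head fixed over the clamp; origin and axes as the fixture's. Head x -64 to 57 mm, y -54 to 2 mm, underside 235 mm above the bench, 40 mm high, on a column 20 mm thick at x = 132, y = -26 mm. It stands in the way of reaching straight down on the paddle: lean the tool 20 to 50 degrees, gripper on the -x side.
- short_case: Bystander: aluminium case 100 x 26 x 22 mm, length along its y, origin centre of underside.
- wide_case: Bystander: aluminium case 150 x 48 x 22 mm, length along its y, origin centre of underside.
- driver: Bystander: loose grey screwdriver lying on the bench beside the fixture.
- tape: Bystander: clear ring of tape, 90 mm across, 22 mm high, lying flat.
- wash_bottle: Bystander: white bottle 60 mm across, 150 mm high.
- pad_face (a point): Underside centre of the clamp's round black pad (18 mm across, on a spring plunger, 85 mm from the hinge). With the clamp up it is about 86 mm above the bench: the case (22 mm high) has to pass under it and over the cradle walls (30 mm above the bench). It meets the case at a clamp angle of about 0.45 rad.
- catch_foot (a point): Foot of the catch on the base plate: a sprung steel pawl, about 100 mm tall, that snaps over a pin on the side of the clamp arm at a clamp angle somewhere from 0.47 to 0.58 rad. Its height differs from start to start and is not told: feel for the click, at the latest by the stop.
There are look-alikes about, which are no part of the job. What is shaped like the long_case but orange or turquoise is not meant.

How it is judged:
By the outcome, as a careful person would: the job done as asked, in the order asked, and still so for the second after the job is handed in, with the robot touching nothing.
It also fails if it takes over 61 s, if anything falls off the work surface, if the arm or the gripper's body presses on something with over 40 N, if the wrist force passes 120 N, or if a joint passes its speed limit or range.

### The arm

A 6-joint arm with a two-finger parallel gripper is mounted at the origin on the work surface. World frame = base frame: x ahead of the robot, y to its left, z up, the work surface at z = 0. Lengths are in m, angles in rad, forces in N, time in s.
With the tool pointing down it reaches from about 0.3 to 0.75 m from the base axis. Payload 8.5 kg.
Tool frame: the origin (TCP) lies on the centre line of the jaws, within the pads' length; the fingertips stand 8 mm ahead of it and the grasp point (between the pads) lies 11 mm behind it; y points along the fingers, x is the direction in which the jaws open and shut, and the axes are right-handed (so a half turn about y gives the same grasp; the last joint's range is limited). The gripper opens to 85 mm and grips with 20 to 120 N. Pads are 22 mm wide; open, the fingers measure 114 mm over their backs; the gripper's body (76 mm by 85 mm) begins 54 mm behind the grasp point. The pads swing forward as they close: fully open they stand 13 mm farther back than shut.
Start: joints at [-0.215, 0.381, 1.297, -0, 1.464, -0.215], TCP at [0.55, 0, 0.239] pointing down, gripper open.
Joint ranges: [-3.11, 3.11], [-0.89, 2.33], [0.22, 2.48], [-1.42, 4.56], [0.17, 2.85], [-2.88, 2.88]. Speed limits (rad/s): [2.39, 2.39, 3.14, 3.14, 3.14, 3.14].

### API

Orientations are given as [roll, pitch, yaw] about the fixed x, y, z axes, in that order (R = Rz(yaw) Ry(pitch) Rx(roll)).
In Python, from cell import readout, vision, job gives the robot as it stands.
- The arm moves only by the shell command python3 -m inch 'ROWS' [FORCE]. ROWS is text: rows parted by semicolons, each of 7 numbers parted by spaces: the finger opening in m, from 0 to 0.0854, then the shift along the tool's x, y, z in m, then the turn, a rotation vector about the tool's x, y, z in degrees. A call has 1 to 8 rows; each row shifts and turns the commanded pose from where the row before left it, along the tool's axes as they then stand; what a row does not reach is not made up. A row lasts 1/8 s, in which the tool goes at most 62.5 mm and 10.7 degrees, less where a joint would pass 70% of its speed; a pose out of reach is approached as far as the arm can. A call is refused whole if a number of a shift passes 0.0625 or a number of a turn 10.7, either way. A call with a gripper value outside its range is refused whole. The fingers move at their own pace and stop on an object; FORCE is the grip in N (left out, the last holds). Time passes only in rows, so rows that do not move let the fingers close. It gives the time, the measured TCP pose, the force and the opening at its end, in the units of the state.
- readout.read_state(): the state, without advancing time (a new reading comes with each control period).
- vision.camera(name): name is "scene" or "side" or "wrist"; returns a dict with "pixels" (480x640x3 uint8, blue, green, red), "camera_matrix" (3x3 intrinsics, pixels), "cam_to_world" (4x4, takes a point from camera to world coordinates); the wrist camera has in their place "tool_from_camera" (4x4, takes a point from camera to tool coordinates, whose origin is the TCP and whose axes are the tool frame's). Camera axes: x right, y up, looking along -z (the intrinsics and any distortion apply to the point x, -y, -z); pixel columns grow to the right and rows downward; lengths in m; the calibration is good to about 2 mm. A picture is of the moment at which its call begins: read the wrist's pose just before it. There is no depth.
- job.hand_in(): hands the job in, once; it reports no verdict.
The state is a dict: "t": time; "qpos": joint angles; "dq": joint speeds; "joint_torque": joint torques, N m; "eef_pos": TCP position; "orientation": TCP orientation; "force": force on the tool from outside, world axes, zero at the start; "torque": the same for the moment, N m; "grip_width": opening from 0.0 (shut) to 1.0 (fully open).
Only numpy, scipy, OpenCV 4.12 (cv2) and the standard library are available. Lean on these libraries where they do the work, as an engineer would, in place of code of your own. Each camera call takes 0.05 s, during which the arm holds its last target. There are 200 camera calls.

## Working session

There is one attempt and no reset: what is moved stays moved. The work goes in short steps, Python scripts to look and compute and a shell command to move; the robot and the scene stay as the last step left them, time stands still between calls to the robot, and variables do not carry over. Pictures are saved under pics/ and viewed, about 8 in all and at most 12, crops included, and the job is handed in when it is done.

```bash
ls; mkdir -p pics; python3 - <<'E'
from cell import readout, vision
import cv2,numpy as np
s=readout.read_state();print(s)
for n in ["scene","side"]:
    c=vision.camera(n);cv2.imwrite(f"pics/{n}0.png",c["pixels"]);np.savez(f"pics/{n}0.npz",**c)
    print(n,c["camera_matrix"],c["cam_to_world"],[k for k in c])
c=vision.camera("wrist");cv2.imwrite("pics/wrist0.png",c["pixels"]);np.savez("pics/wrist0.npz",**c);print(c)
E
```

```text
pics
{'t': 0.0, 'qpos': array([-2.15363018e-01,  3.81164622e-01,  1.29826782e+00,  5.20545999e-05,
        1.46358211e+00, -2.15349973e-01]), 'dq': array([ 1.35823184e-03, -1.54442113e-03,  8.95994702e-04,  4.88919188e-05,
        1.00354052e-03, -3.50631853e-04]), 'joint_torque': array([-1.00240642e-03, -4.48466885e+01, -2.31285810e+01, -2.87182611e-04,
        4.73836102e-03,  1.77242771e-05]), 'eef_pos': array([5.49719038e-01, 3.76847486e-05, 2.38726236e-01]), 'orientation': array([-1.57044193e+00,  1.37798896e-03, -1.84077666e-05]), 'force': array([-0.91536109, -0.06682309, -0.84990533]), 'torque': array([0.0542875 , 0.00180602, 0.01989648]), 'grip_width': 1.0003149514196765}
scene [[478.30745504   0.         317.71003841]
 [  0.         478.30745504 246.27671634]
 [  0.           0.           1.        ]] [[-0.30165949 -0.54040757  0.78546878  1.30677105]
 [ 0.95332266 -0.15945672  0.25641657  0.26567037]
 [-0.01332118  0.82615568  0.56328442  0.70955105]
 [ 0.          0.          0.          1.        ]] ['pixels', 'camera_matrix', 'cam_to_world']
side [[511.48430215   0.     
[... 1234 characters left out ...]
[ 20,  16,  20],
        [ 20,  11,  16],
        ...,
        [ 18,  13,  14],
        [ 17,  12,  16],
        [ 24,  22,  23]]], shape=(480, 640, 3), dtype=uint8), 'camera_matrix': array([[390.4407221 ,   0.        , 319.07291888],
       [  0.        , 390.4407221 , 241.8903331 ],
       [  0.        ,   0.        ,   1.        ]]), 'tool_from_camera': array([[ 9.99999998e-01,  6.28076344e-05, -2.40796770e-05,
        -8.31288550e-04],
       [-4.02931775e-05,  2.72673198e-01, -9.62106712e-01,
        -1.34292894e-01],
       [-5.38617641e-05,  9.62106711e-01,  2.72673200e-01,
         6.84381864e-02],
       [ 0.00000000e+00,  0.00000000e+00,  0.00000000e+00,
         1.00000000e+00]])}
```

View pics/scene0.png

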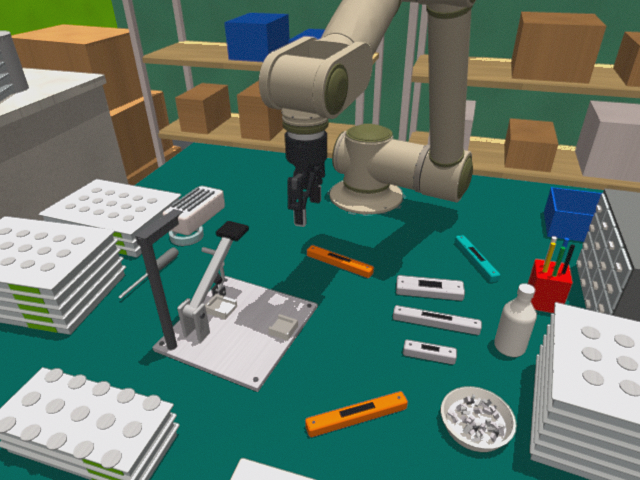

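View pics/side0.png

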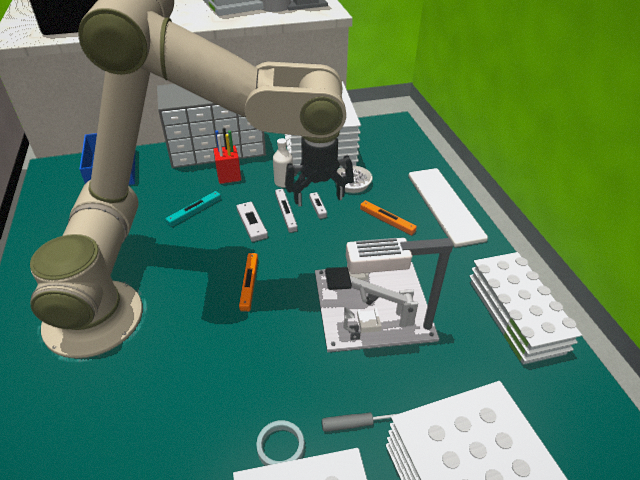

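```bash
cat > h.py <<'E'
import numpy as np,cv2
from scipy.spatial.transform import Rotation as R
def load(n): return dict(np.load(f"pics/{n}.npz"))
def ray(c,uv,T=None):
    T=c["cam_to_world"] if T is None else T
    K=c["camera_matrix"];uv=np.atleast_2d(uv).astype(float)
    d=np.c_[(uv[:,0]-K[0,2])/K[0,0],-(uv[:,1]-K[1,2])/K[1,1],-np.ones(len(uv))]@T[:3,:3].T
    return T[:3,3],d
def onz(c,uv,z,T=None):
    o,d=ray(c,uv,T);return o+d*((z-o[2])/d[:,2])[:,None]
def proj(c,P,T=None):
    T=c["cam_to_world"] if T is None else T
    p=(np.atleast_2d(P)-T[:3,3])@T[:3,:3];K=c["camera_matrix"]
    return np.c_[K[0,0]*p[:,0]/-p[:,2]+K[0,2],K[1,1]*-p[:,1]/-p[:,2]+K[1,2]]
def Ttool(s):
    T=np.eye(4);T[:3,:3]=R.from_euler('xyz',s["orientation"]).as_matrix();T[:3,3]=s["eef_pos"];return T
E
python3 - <<'E'
from h import *
for n,box in (("scene0",(385,265,490,370)),("side0",(230,185,330,245))):
    c=load(n);im=c["pixels"];x0,y0,x1,y1=box
    hsv=cv2.cvtColor(im,cv2.COLOR_BGR2HSV)
    m=((hsv[...,1]<60)&(hsv[...,2]>130)).astype(np.uint8);mm=np.zeros_like(m);mm[y0:y1,x0:x1]=m[y0:y1,x0:x1]
    cs,_=cv2.findContours(mm,cv2.RETR_EXTERNAL,cv2.CHAIN_APPROX_NONE)
    for k in cs:
        if cv2.contourArea(k)<80: continue
        P=onz(c,k[:,0],.022)[:,:2]
        r=cv2.minAreaRect(P.astype(np.float32)*1000);print(n,k[:,0].mean(0).round(),np.round(r[0]),np.round(r[1]),round(r[2],1))
c=load("scene0");print(onz(c,[(256,384),(316,303),(157,348)],.012).round(3))
c=load("side0");print(onz(c,[(329,348),(438,341),(319,271)],.012).round(3))
E
```

```text
scene0 [430. 348.] [621. 267.] [29. 99.] 2.6
scene0 [437. 317.] [526. 269.] [ 29. 179.] 1.4
scene0 [430. 285.] [422. 244.] [ 52. 149.] 8.1
side0 [251. 219.] [414. 238.] [ 47. 151.] 7.9
side0 [318. 203.] [614. 262.] [ 26. 102.] 1.7
side0 [286. 208.] [518. 265.] [ 26. 181.] 1.4
[[ 0.791 -0.025  0.012]
 [ 0.547  0.012  0.012]
 [ 0.766 -0.25   0.012]]
[[ 0.515 -0.229  0.012]
 [ 0.757 -0.271  0.012]
 [ 0.552  0.003  0.012]]
```

```bash
python3 - <<'E'
import cv2
a=cv2.imread("pics/scene0.png")[205:395,145:335];b=cv2.imread("pics/side0.png")[230:360,300:460]
c=cv2.imread("pics/scene0.png")[265:370,380:490]
z=lambda i:cv2.resize(i,(400,int(400*i.shape[0]/i.shape[1])),interpolation=cv2.INTER_CUBIC)
import numpy as np
o=np.zeros((600,800,3),np.uint8)
A,B,C=z(a),z(b),cv2.resize(c,(260,248));o[:400,:400]=A;o[:325,400:]=B;o[330:578,400:660]=C
cv2.imwrite("pics/crop1.png",o)
E
```

```text
(no output)
```

View pics/crop1.png

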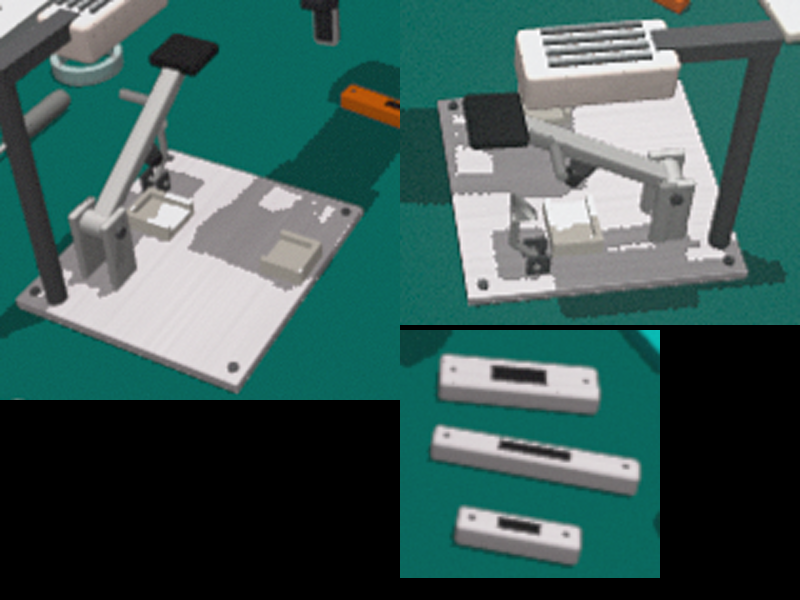

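View pics/wrist0.png

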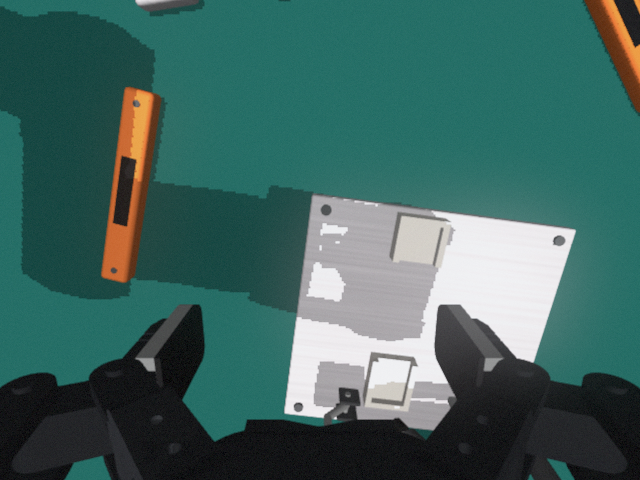

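```bash
python3 - <<'E'
from h import *
from cell import readout
c=load("wrist0");s=readout.read_state();T=Ttool(s)@c["tool_from_camera"]
im=c["pixels"];hsv=cv2.cvtColor(im,cv2.COLOR_BGR2HSV)
m=((hsv[...,1]<60)&(hsv[...,2]>110)).astype(np.uint8)
def edge(pts,ax):   # subpixel-ish border of plate
    P=[]
    for a in pts:
        if ax=='top': r=np.where(m[170:300,a])[0];P.append((a,170+r[0]-.5))
        if ax=='left': r=np.where(m[a,270:340])[0];P.append((270+r[0]-.5,a))
        if ax=='right': r=np.where(m[a,500:600])[0];P.append((500+r[-1]+.5,a))
    W=onz(c,P,.012,T)[:,:2];v=cv2.fitLine(W.astype(np.float32),cv2.DIST_HUBER,0,1e-4,1e-4).ravel()
    return v
t=edge(range(330,565,5),'top');l=edge(range(210,400,5),'left');r=edge(range(245,300,5),'right')
for n,v in zip("tlr",(t,l,r)): print(n,np.degrees(np.arctan2(v[1],v[0])),v[2:])
def inter(a,b):
    k=np.linalg.solve(np.c_[a[:2],-b[:2]],b[2:]-a[2:]);return a[2:]+k[0]*a[:2]
A,B=inter(t,l),inter(t,r);print("A,B",A,B,np.linalg.norm(B-A))
yaw=np.arctan2(t[1],t[0]);x=np.array([np.cos(yaw),np.sin(yaw)]);y=np.array([-x[1],x[0]])
mid=(A+B)/2; O=mid-x*.0225-y*.183;print("yaw",np.degrees(yaw),"O",O,"nest",O+y*.075)
np.save("fix.npy",[O[0],O[1],yaw])
# predicted pocket corners & pads, in wrist pixels
def f(px,py,z): q=O+x*px+y*py;return (*q,z)
pts=np.array([f(a,b,.022) for a,b in((-.017,.133),(.017,.133),(.017,.171),(-.017,.171),(-.017,-.021),(.017,-.021),(.017,.027),(-.017,.027))])
uv=proj(c,pts,T);print(uv.round())
for n in("scene0","side0"):
    cc=load(n);print(n,proj(cc,[f(-.105,.183,.012),f(.15,.183,.012),f(-.105,-.063,.012),f(.15,-.063,.012),f(.085-.191*np.cos(.55)+.0,0,.178)]).round())
big=im[180:430,270:590].copy();
for u in uv-[270,180]: cv2.circle(big,tuple(u.round().astype(int)),1,(0,0,255),-1)
cv2.imwrite("pics/crop2.png",cv2.resize(big,None,fx=2.4,fy=2.4,interpolation=cv2.INTER_NEAREST))
E
```

```text
t -7.3551955 [ 0.6675038  -0.00362616]
l 82.327736 [ 0.5236722  -0.12201358]
r 82.52946 [ 0.78804237 -0.06261878]
A,B [0.5418062  0.01259916] [ 0.79364294 -0.01990849] 0.25392613
yaw -7.3551955 O [ 0.6219821 -0.1822684] nest [ 0.63158363 -0.10788552]
[[397. 259.]
 [432. 264.]
 [440. 225.]
 [404. 220.]
 [370. 397.]
 [402. 401.]
 [411. 361.]
 [378. 357.]]
scene0 [[317. 301.]
 [258. 386.]
 [224. 274.]
 [152. 345.]
 [232. 226.]]
side0 [[314. 269.]
 [411. 261.]
 [327. 349.]
 [439. 338.]
 [337. 276.]]
```

View pics/crop2.png

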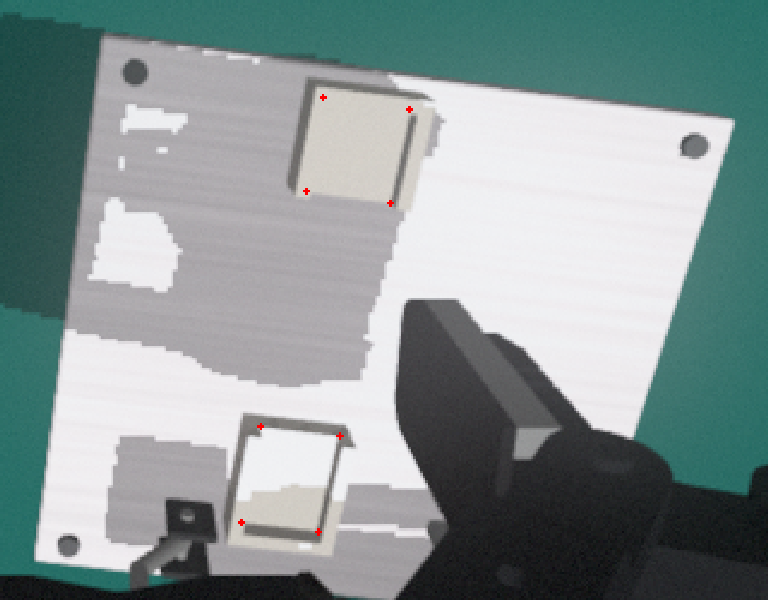

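```bash
python3 -m inch '0.0854 -0.007 0.01 0.055 0 0 0;0.0854 -0.007 0.01 0.055 0 0 0;0.0854 -0.007 0.01 0.055 0 0 0;0.0854 -0.007 0.01 0.055 0 0 0;0.0854 0 0 0 0 0 0;0.0854 0 0 0 0 0 0' 60
cat > w.py <<'E'
from h import *
from cell import readout,vision
import sys
s=readout.read_state();c=vision.camera("wrist");T=Ttool(s)@c["tool_from_camera"];n=sys.argv[1]
cv2.imwrite(f"pics/{n}.png",c["pixels"]);np.savez(f"pics/{n}.npz",**c,T=T)
E
cat > case.py <<'E'
from h import *
import sys
c=load(sys.argv[1]);T=c["T"];z=float(sys.argv[2]);hsv=cv2.cvtColor(c["pixels"],cv2.COLOR_BGR2HSV)
m=((hsv[...,1]<60)&(hsv[...,2]>110)).astype(np.uint8)
m=cv2.morphologyEx(m,cv2.MORPH_OPEN,np.ones((3,3)))
cs,_=cv2.findContours(m,cv2.RETR_EXTERNAL,cv2.CHAIN_APPROX_NONE)
for k in cs:
    if cv2.contourArea(k)<800: continue
    r=cv2.minAreaRect((onz(c,k[:,0],z,T)[:,:2]*1000).astype(np.float32));print(cv2.boundingRect(k),np.round(r[0],1),np.round(r[1],1),round(r[2],2))
E
python3 w.py wrist1; python3 case.py wrist1 .022
python3 -c "
from h import *
print('bottle',onz(load('scene0'),[(512,352)],0),onz(load('side0'),[(281,186)],0),'orange',onz(load('wrist1'),[(0,0)],0,load('wrist1')['T']))"
```

```text
t: 0.9
eef_pos: [0.522, 0.2197, 0.1992]
orientation: [-1.571, 0.0, 0.0]
force: [-0.3, 0.1, -0.2]
grip_width: 1.003
(419, 93, 38, 129) [613.  266.3] [26.1 98.4] 2.46
(135, 88, 98, 191) [415.5 243.4] [ 47.4 148.2] 7.98
(295, 31, 38, 234) [518.2 269. ] [ 25.6 177.1] 1.38
(554, 0, 86, 117) [724.5 338.1] [60.4 90. ] 12.62
bottle [[0.56204187 0.42251245 0.        ]] [[0.53103732 0.39607979 0.        ]] orange [[0.28014553 0.38339954 0.        ]]
```

View pics/wrist1.png

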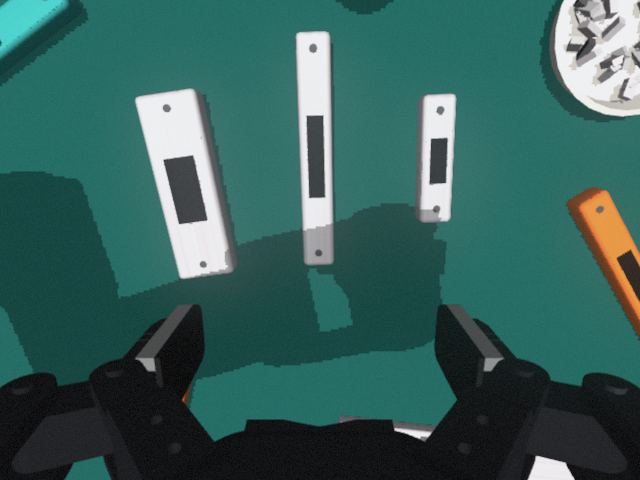

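```bash
python3 -m inch '0.0854 -0.004 0.02 0.052 0 -1.4 0;0.0854 0 0.056 0 0 0 0;0.0854 0 0.056 0 0 0 0;0.0854 0 0.03 0 0 0 0;0.0854 0 0.018 0 0 0 0;0.0854 0 0.008 0 0 0 0;0.0854 0 0 0 0 0 0' 60
```

```text
t: 1.82
eef_pos: [0.5184, 0.2714, 0.0115]
orientation: [-1.571, -0.0, 0.023]
force: [0.4, 1.1, 1.2]
grip_width: 0.996
```

```bash
python3 -m inch '0.0 0 0 0 0 0 0;0.0 0 0 0 0 0 0;0.0 0 0 0 0 0 0;0.0 0 0 0 0 0 0;0.0 0 0 0 0 0 0;0.0 0 0 0 0 0 0;0.0 0 0 0 0 0 0;0.0 0 0 0 0 0 0'
```

```text
t: 2.82
eef_pos: [0.5183, 0.2722, 0.012]
orientation: [-1.57, -0.001, 0.025]
force: [-0.0, -0.7, 4.7]
grip_width: 0.289
```

```bash
python3 -m inch '0.0 0 -0.02 0 0 0 0;0.0 0 -0.06 0 0 0 0;0.0 0 -0.06 0 0 0 0;0.0 0 0 0 0 0 0'; python3 w.py wrist2; python3 case.py wrist2 .162
```

```text
t: 3.32
eef_pos: [0.5195, 0.2726, 0.1557]
orientation: [-1.569, -0.008, 0.025]
force: [0.3, 0.4, -1.9]
grip_width: 0.292
(429, 173, 43, 133) [562.2 305.5] [12.3 47. ] 2.79
(118, 161, 105, 195) [467.9 294.8] [22.6 70.4] 8.01
(277, 71, 84, 355) [518.  294.3] [ 26.  128.6] 1.42
(581, 29, 59, 173) [608.9 344.8] [18.1 53. ] 13.99
(326, 0, 102, 29) [532.9 374.4] [29.4  7.3] 1.55
```

```bash
python3 -m inch '0.0 0 0 0 0 8.9 0;0.0 0.027 0 -0.048 0 0 0;0.0 0.027 0 -0.048 0 0 0;0.0 0.027 0 -0.048 0 0 0;0.0 0.027 0 -0.048 0 0 0;0.0 0.027 0 -0.048 0 0 0;0.0 0.027 0 -0.048 0 0 0;0.0 0 0 0 0 0 0'; python3 w.py wrist3
python3 - <<'E'
from h import *
from cell import readout
s=readout.read_state();print(s["eef_pos"],s["orientation"])
c=load("wrist3")
# outline of held case: far end on its top plane
z=s["eef_pos"][2]+.0105
hsv=cv2.cvtColor(c["pixels"],cv2.COLOR_BGR2HSV);m=((hsv[...,1]<60)&(hsv[...,2]>110))
for r in range(60,300,12):
    w=np.where(m[r,240:400])[0]
    if len(w): 
        P=onz(c,[(240+w[0]-.5,r),(240+w[-1]+.5,r)],z,c["T"]); L=(np.c_[P,[1,1]]@np.linalg.inv(Ttool(s)).T)[:,:3]
        print(r,240+w[0],240+w[-1],(L*1000).round(1)[:,[0,2]].tolist())
E
```

```text
t: 4.38
eef_pos: [0.6411, -0.0383, 0.1483]
orientation: [-1.571, 0.004, -0.136]
force: [-1.0, 0.9, -1.7]
grip_width: 0.293
[ 0.64041574 -0.03613251  0.14856177] [-1.57021056  0.0045127  -0.13356447]
72 286 352 [[-9.4, 83.0], [10.2, 82.9]]
84 277 360 [[-12.2, 79.7], [12.6, 79.6]]
96 277 360 [[-12.3, 76.4], [12.7, 76.3]]
108 278 360 [[-12.1, 73.0], [12.8, 72.9]]
120 278 360 [[-12.2, 69.5], [12.9, 69.5]]
132 278 359 [[-12.3, 66.1], [12.7, 66.0]]
144 279 359 [[-12.1, 62.5], [12.8, 62.5]]
156 279 359 [[-12.2, 58.9], [12.8, 58.9]]
168 279 358 [[-12.3, 55.2], [12.6, 55.2]]
180 240 399 [[-24.7, 51.5], [25.6, 51.5]]
192 240 399 [[-25.0, 47.7], [25.8, 47.7]]
204 240 399 [[-25.2, 43.9], [26.0, 43.8]]
216 240 399 [[-25.4, 40.0], [26.2, 39.9]]
228 240 399 [[-25.6, 36.0], [26.5, 35.9]]
240 240 399 [[-25.9, 31.9], [26.7, 31.9]]
252 240 399 [[-26.1, 27.8], [26.9, 27.7]]
264 240 399 [[-26.3, 23.6], [27.1, 23.6]]
276 240 399 [[-26.6, 19.3], [27.4, 19.3]]
288 240 399 [[-26.8, 15.0], [27.6, 14.9]]
```

```bash
python3 -m inch '0.0 0 0.04 0 0 0 0;0.0 0 0.04 0 0 0 0;0.0 0 0.012 0 0 0 0;0.0 0 0 0 0 0 0;0.0 0 0 0 0 0 0;0.0 0 0 0 0 0 0'
python3 - <<'E'
from h import *
from cell import readout,vision
s=readout.read_state();O=np.load("fix.npy");yaw=np.radians(-7.5)
Rf=np.array([[np.cos(yaw),-np.sin(yaw)],[np.sin(yaw),np.cos(yaw)]])
print(s["eef_pos"],s["orientation"],"tcp in nest frame mm",(Rf.T@(s["eef_pos"][:2]-[.6316,-.1079])*1000).round(1))
a=vision.camera("scene")["pixels"][200:400,140:400];b=vision.camera("side")["pixels"][180:360,290:470]
o=np.zeros((370,780,3),np.uint8);o[:300,:390]=cv2.resize(a,(390,300));o[:370,400:770]=cv2.resize(b,(370,370));cv2.imwrite("pics/c3.png",o)
E
```

```text
t: 5.18
eef_pos: [0.6416, -0.0347, 0.0607]
orientation: [-1.571, -0.002, -0.131]
force: [-0.3, -0.6, -1.6]
grip_width: 0.294
[ 0.64155128 -0.03469238  0.06069733] [-1.57099504 -0.00233669 -0.13077481] tcp in nest frame mm [ 0.3 73.9]
```

View pics/c3.png

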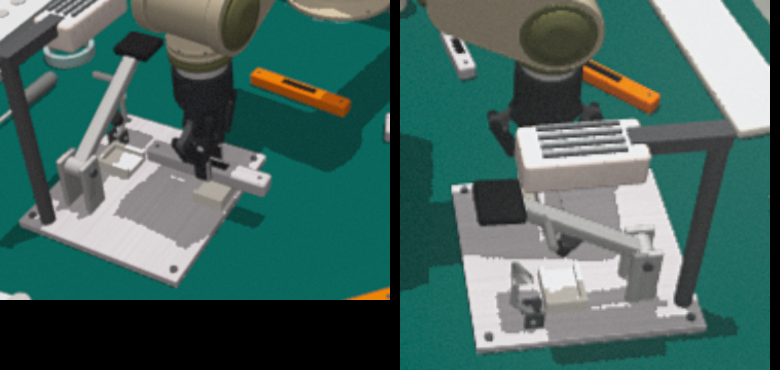

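```bash
python3 -m inch '0.0 0 0.003 -0.02 0 0 0;0.0 0 0 -0.016 0 0 0;0.0 0 0 -0.016 0 0 0;0.0 0 0 -0.016 0 0 0;0.0 0 0 0 0 0 0;0.0 0 0 0 0 0 0'
cat > n.py <<'E'
from h import *
from cell import readout
s=readout.read_state();yaw=np.radians(-7.5)
Rf=np.array([[np.cos(yaw),-np.sin(yaw)],[np.sin(yaw),np.cos(yaw)]])
print(s["eef_pos"].round(4),s["orientation"].round(3),s["force"].round(1),"tcp in nest frame mm",(Rf.T@(s["eef_pos"][:2]-[.6316,-.1079])*1000).round(1))
E
python3 n.py
```

```text
t: 6.02
eef_pos: [0.6321, -0.1019, 0.0563]
orientation: [-1.571, 0.0, -0.131]
force: [0.2, 0.0, -2.3]
grip_width: 0.291
[ 0.6321 -0.1019  0.0563] [-1.571  0.    -0.131] [ 0.2  0.  -2.3] tcp in nest frame mm [-0.3  6. ]
```

```bash
python3 -m inch '0.0 0 0.008 0 0 0 0;0.0 0 0.007 0 0 0 0;0.0 0 0.003 0 0 0 0;0.0 0 0.003 0 0 0 0;0.0 0 0.001 0 0 0 0;0.0 0 0 0 0 0 0;0.0 0 0 0 0 0 0';python3 n.py;python3 w.py wrist4
```

```text
t: 6.9
eef_pos: [0.6322, -0.1021, 0.0345]
orientation: [-1.571, -0.0, -0.131]
force: [-0.2, 0.6, -2.0]
grip_width: 0.288
[ 0.6322 -0.1021  0.0345] [-1.571 -0.    -0.131] [-0.2  0.6 -2. ] tcp in nest frame mm [-0.1  5.8]
```

```bash
python3 -m inch '0.0 0 0.001 0 0 0 0;0.0 0 0.001 0 0 0 0;0.0 0 0 0 0 0 0';python3 n.py
```

```text
t: 7.32
eef_pos: [0.6323, -0.1022, 0.0339]
orientation: [-1.571, -0.001, -0.131]
force: [-4.1, 1.5, 10.7]
grip_width: 0.29
[ 0.6323 -0.1022  0.0339] [-1.571e+00 -1.000e-03 -1.310e-01] [-4.1  1.5 10.7] tcp in nest frame mm [-0.1  5.8]
```

```bash
python3 -m inch '0.05 0 0 0 0 0 0;0.05 0 0 0 0 0 0;0.05 0 0 0 0 0 0;0.05 0 0 0 0 0 0;0.05 0 -0.02 0 0 0 0;0.05 0 -0.04 0 0 0 0;0.05 0 -0.05 0 0 0 0;0.05 0 -0.04 0 0 0 0';python3 n.py; python3 -m inch '0 0 -0.05 0.04 0 0 0;0 0 0 0.04 0 0 0;0 0 0 0.03 0 0 0;0 0 0 0 0 0 0;0 0 0 0 0 0 0;0 0 0 0 0 0 0' ;python3 n.py; python3 w.py wrist5
python3 - <<'E'
from h import *
c=load("wrist5");yaw=np.radians(-7.5)
Rf=np.array([[np.cos(yaw),-np.sin(yaw)],[np.sin(yaw),np.cos(yaw)]])
P=[]
for a,b in((-13,-90),(13,-90),(13,90),(-13,90)):
    q=Rf@np.array([a,b])/1000+[.6316,-.1079];P.append((*q,.044))
print(proj(c,P,c["T"]).round())
E
```

```text
t: 8.32
eef_pos: [0.6322, -0.1021, 0.1844]
orientation: [-1.571, -0.001, -0.131]
force: [-0.3, 0.2, -0.3]
grip_width: 0.586
[ 0.6322 -0.1021  0.1844] [-1.571e+00 -1.000e-03 -1.310e-01] [-0.3  0.2 -0.3] tcp in nest frame mm [-0.1  5.8]
t: 9.07
eef_pos: [0.6463, 0.0049, 0.231]
orientation: [-1.571, 0.0, -0.132]
force: [-0.3, -0.1, -0.7]
grip_width: 0.002
[0.6463 0.0049 0.231 ] [-1.571  0.    -0.132] [-0.3 -0.1 -0.7] tcp in nest frame mm [-1.000e-01  1.138e+02]
[[307. 419.]
 [334. 419.]
 [335. 243.]
 [305. 243.]]
```

View pics/wrist5.png

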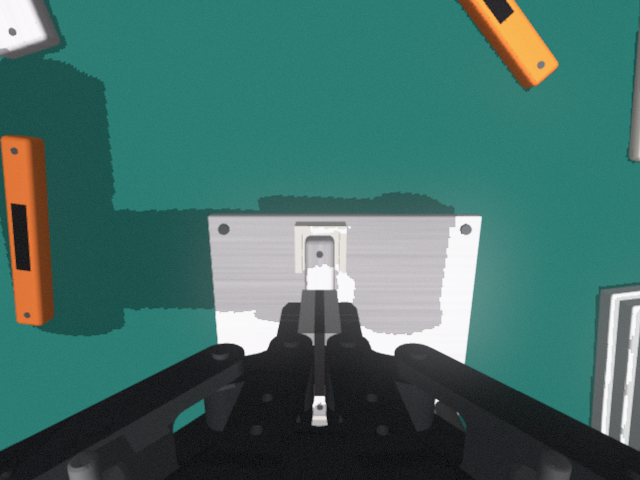

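```bash
python3 - <<'E'
from h import *
c=load("wrist5");yaw=np.radians(-7.5)
Rf=np.array([[np.cos(yaw),-np.sin(yaw)],[np.sin(yaw),np.cos(yaw)]])
for uv,z in (((320,254),.044),((320,407),.044),((320,236),.044),((320,426),.044),((320,426),.022),((296,222),.03),((345,222),.03),((320,213.5),.012)):
    print(uv,z,((onz(c,[uv],z,c["T"])[0,:2]-[.6316,-.1079])@Rf*1000).round(1))
cv2.imwrite("pics/c5.png",cv2.resize(c["pixels"][205:300,270:370],None,fx=6,fy=6,interpolation=cv2.INTER_CUBIC))
E
```

```text
(320, 254) 0.044 [-0.1 80.2]
(320, 407) 0.044 [ -0.3 -75.8]
(320, 236) 0.044 [-0.1 96.3]
(320, 426) 0.044 [ -0.3 -97.9]
(320, 426) 0.022 [  -0.2 -117.1]
(296, 222) 0.03 [-21.2 105.3]
(345, 222) 0.03 [ 21.9 105.2]
(320, 213.5) 0.012 [-1.000e-01  1.092e+02]
```

View pics/c5.png

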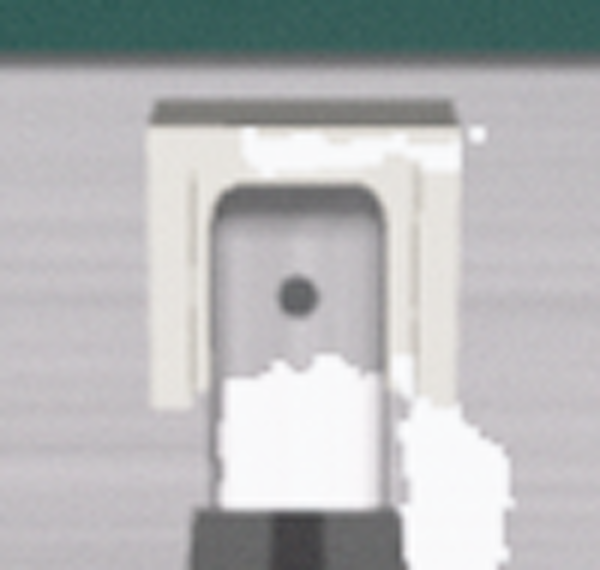

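```bash
python3 -m inch '0 -0.042 0 0 0 0 0;0 -0.042 0 0 0 0 0;0 -0.042 0 0 0 0 0;0 0 0 0 0 0 -9;0 0 0 0 0 0 -9;0 0 0 0 0 0 -9;0 0 0 0 0 0 -9;0 0 0 0 0 0 -9'; python3 -m inch '0 0 0 0 0 0 0;0 0 0 0 0 0 0;0 0 0 0 0 0 0'
cat > f.py <<'E'
from h import *
from cell import readout
s=readout.read_state();yaw=np.radians(-7.5)
F=np.eye(4);F[:3,:3]=R.from_euler('z',yaw).as_matrix();F[:2,3]=np.array([.6316,-.1079])-F[:2,1]*.075
T=np.linalg.inv(F)@Ttool(s)
print("TCP fix",(T[:3,3]*1000).round(1),"tip",((T[:3,3]+.008*T[:3,1])*1000).round(1),"lean",np.degrees(np.arctan2(T[0,1],-T[2,1])).round(1),"axes x",T[:3,0].round(3),"z",T[:3,2].round(3))
print("force fix",(F[:3,:3].T@s["force"]).round(1),"q",s["qpos"].round(2),"t",s["t"])
E
python3 f.py
```

```text
t: 10.12
eef_pos: [0.5211, 0.0217, 0.232]
orientation: [-1.572, -0.792, -0.132]
force: [1.0, -0.5, 0.5]
grip_width: -0.003
t: 10.5
eef_pos: [0.5224, 0.0222, 0.2318]
orientation: [-1.571, -0.785, -0.131]
force: [-0.3, -0.2, -0.2]
grip_width: 0.0
TCP fix [-125.2  189.7  231.8] tip [-119.6  189.7  226.2] lean 45.0 axes x [0.707 0.    0.707] z [-0.  1. -0.]
force fix [-0.3 -0.3 -0.2] q [-0.21  0.13  1.93  0.19  0.31 -0.24] t 10.5
```

```bash
python3 -m inch '0 0 0 -0.0475 0 0 5;0 0 0 -0.0475 0 0 0;0 0 0 -0.0475 0 0 0;0 0 0 -0.0455 0 0 0;0 0 0 0 0 0 0;0 0 0 0 0 0 0'; python3 f.py
python3 - <<'E'
from h import *
from cell import vision
a=vision.camera("scene")["pixels"][110:350,130:390];b=vision.camera("side")["pixels"][150:360,240:460]
o=np.zeros((390,790,3),np.uint8);o[:360,:390]=cv2.resize(a,(390,360));o[:382,390:790]=cv2.resize(b,(400,382));cv2.imwrite("pics/c6.png",o)
E
```

```text
t: 11.25
eef_pos: [0.4971, -0.1637, 0.2312]
orientation: [-1.57, -0.698, -0.131]
force: [0.1, 0.1, -0.3]
grip_width: -0.001
TCP fix [-126.1    2.1  231.2] tip [-121.     2.1  225. ] lean 40.0 axes x [ 0.766 -0.     0.642] z [-0.     1.     0.001]
force fix [ 0.1  0.1 -0.3] q [-0.73  0.13  1.87  0.65  0.64 -1.03] t 11.25
```

View pics/c6.png

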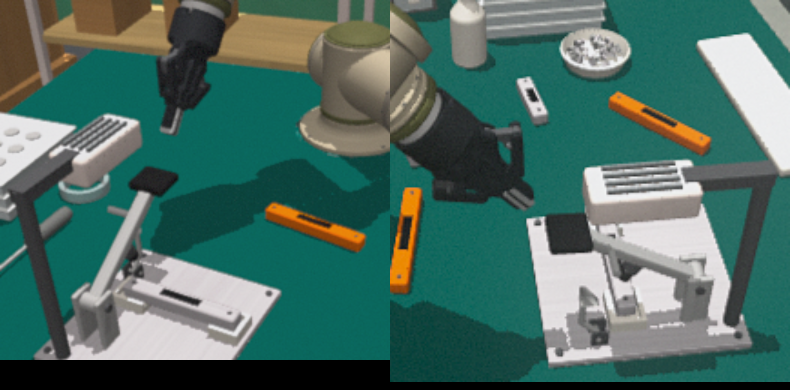

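```bash
python3 -m inch '0 0 0 -0.002 0 0 -8;0 0.004 0.017 0 0 0 0;0 0.004 0.017 0 0 0 0;0 0.004 0.017 0 0 0 0;0 0 0 0 0 0 0;0 0 0 0 0 0 0'; python3 f.py
```

```text
t: 12.1
eef_pos: [0.5424, -0.1682, 0.2046]
orientation: [-1.564, -0.805, -0.127]
force: [0.5, -0.5, -0.9]
grip_width: 0.002
TCP fix [-80.6   3.5 204.6] tip [-74.8   3.6 199.1] lean 46.1 axes x [0.693 0.003 0.721] z [-0.009  1.     0.005]
force fix [ 0.6 -0.4 -0.9] q [-0.69  0.25  1.88  0.97  0.49 -1.32] t 12.1
```

```bash
python3 -m inch '0 -0.0022 0.0021 -0.001 0 0 0;0 -0.0022 0.0021 -0.001 0 0 0;0 -0.0022 0.0021 -0.001 0 0 0;0 -0.0022 0.0021 0 0 0 0;0 0 0 0 0 0 0'; python3 f.py
```

```text
t: 12.72
eef_pos: [0.542, -0.172, 0.1918]
orientation: [-1.563, -0.804, -0.129]
force: [-0.3, 0.3, 0.4]
grip_width: 0.001
TCP fix [-80.4  -0.2 191.8] tip [-74.7  -0.2 186.3] lean 46.1 axes x [0.694 0.001 0.72 ] z [-0.007  1.     0.005]
force fix [-0.3  0.2  0.4] q [-0.7   0.27  1.9   1.04  0.47 -1.4 ] t 12.725
```

```bash
python3 -m inch '0 -0.005 0.0019 0 0 0 0;0 -0.005 0.0019 0 0 0 0;0 -0.005 0.0019 0 0 0 0;0 -0.005 0.0019 0 0 0 0'; python3 f.py
```

```text
t: 13.22
eef_pos: [0.5336, -0.171, 0.1729]
orientation: [-1.565, -0.806, -0.128]
force: [-5.7, 0.9, 8.3]
grip_width: -0.0
TCP fix [-88.9  -0.3 172.9] tip [-83.1  -0.2 167.4] lean 46.2 axes x [0.692 0.002 0.722] z [-0.007  1.     0.004]
force fix [-5.7  0.1  8.3] q [-0.71  0.29  1.95  1.17  0.45 -1.56] t 13.225
```

```bash
python3 -m inch '0 -0.005 0.0019 0 0 0 0;0 -0.005 0.0019 0 0 0 0;0 -0.005 0.0019 0 0 0 0;0 -0.005 0.0019 0 0 0 0'; python3 f.py
```

```text
t: 13.72
eef_pos: [0.5252, -0.1698, 0.1531]
orientation: [-1.565, -0.806, -0.128]
force: [-5.9, 0.5, 7.3]
grip_width: 0.003
TCP fix [-97.4  -0.3 153.1] tip [-91.6  -0.2 147.6] lean 46.2 axes x [0.692 0.002 0.722] z [-0.007  1.     0.004]
force fix [-5.9 -0.3  7.3] q [-0.72  0.32  1.99  1.32  0.44 -1.73] t 13.725
```

```bash
python3 -m inch '0 -0.0055 0.0031 0 0 0 0;0 -0.0055 0.0031 0 0 0 0;0 -0.0055 0.0031 0 0 0 0;0 -0.0055 0.0031 0 0 0 0;0 -0.0055 0.0031 0 0 0 0;0 -0.0055 0.0031 0 0 0 0'; python3 f.py
```

```text
t: 14.48
eef_pos: [0.5159, -0.1685, 0.1163]
orientation: [-1.565, -0.806, -0.128]
force: [-4.0, 1.1, 7.2]
grip_width: -0.001
TCP fix [-106.8   -0.2  116.3] tip [-1.011e+02 -1.000e-01  1.108e+02] lean 46.2 axes x [0.693 0.002 0.721] z [-0.007  1.     0.004]
force fix [-4.1  0.5  7.2] q [-0.74  0.39  2.06  1.61  0.43 -2.07] t 14.475
```

```bash
for i in 1; do :; done; python3 -m inch '0 -0.0024 0.0019 0 0 0 0;0 -0.0024 0.0019 0 0 0 0;0 -0.0024 0.0019 0 0 0 0;0 -0.0024 0.0019 0 0 0 0'; python3 f.py
```

```text
t: 14.98
eef_pos: [0.5146, -0.1683, 0.1048]
orientation: [-1.565, -0.807, -0.129]
force: [-14.4, 0.6, 19.2]
grip_width: -0.001
TCP fix [-108.1   -0.2  104.8] tip [-1.023e+02 -1.000e-01  9.920e+01] lean 46.2 axes x [0.692 0.002 0.722] z [-0.007  1.     0.004]
force fix [-14.4  -1.3  19.2] q [-0.74  0.42  2.08  1.71  0.44 -2.17] t 14.975
```

```bash
python3 -m inch '0 -0.0016 0.0013 0 0 0 0;0 -0.0016 0.0013 0 0 0 0'; python3 f.py
```

```text
t: 15.22
eef_pos: [0.5142, -0.1682, 0.1008]
orientation: [-1.565, -0.807, -0.129]
force: [-14.5, 1.3, 17.5]
grip_width: -0.001
TCP fix [-108.5   -0.2  100.8] tip [-1.027e+02 -1.000e-01  9.530e+01] lean 46.2 axes x [0.692 0.002 0.722] z [-0.006  1.     0.004]
force fix [-14.5  -0.6  17.5] q [-0.74  0.43  2.08  1.74  0.44 -2.21] t 15.225
```

```bash
python3 -m inch '0 -0.0014 0.0014 0 0 0 0;0 -0.0014 0.0014 0 0 0 0'; python3 f.py
```

```text
t: 15.48
eef_pos: [0.514, -0.1682, 0.0964]
orientation: [-1.565, -0.805, -0.129]
force: [-14.8, 0.3, 15.3]
grip_width: -0.001
TCP fix [-1.088e+02 -1.000e-01  9.640e+01] tip [-1.03e+02 -1.00e-01  9.08e+01] lean 46.1 axes x [0.693 0.001 0.721] z [-0.006  1.     0.004]
force fix [-14.7  -1.7  15.3] q [-0.74  0.44  2.09  1.77  0.44 -2.24] t 15.475
```

```bash
python3 -m inch '0 -0.0014 0.0014 0 0 0 0;0 -0.0014 0.0014 0 0 0 0'; python3 f.py
```

```text
t: 15.72
eef_pos: [0.5138, -0.1681, 0.0921]
orientation: [-1.565, -0.804, -0.129]
force: [-14.3, -0.6, 12.6]
grip_width: 0.001
TCP fix [-1.09e+02 -1.00e-01  9.21e+01] tip [-103.2   -0.    86.5] lean 46.1 axes x [0.694 0.001 0.72 ] z [-0.006  1.     0.004]
force fix [-14.1  -2.4  12.6] q [-0.74  0.45  2.09  1.8   0.44 -2.27] t 15.725
```

```bash
python3 -m inch '0 -0.0014 0.0014 0 0 0 0;0 -0.0014 0.0014 0 0 0 0'; python3 f.py
```

```text
t: 15.98
eef_pos: [0.5137, -0.1681, 0.0881]
orientation: [-1.565, -0.804, -0.129]
force: [-17.3, 0.2, 15.5]
grip_width: -0.003
TCP fix [-1.091e+02 -1.000e-01  8.810e+01] tip [-103.3   -0.    82.5] lean 46.1 axes x [0.694 0.001 0.72 ] z [-0.006  1.     0.004]
force fix [-17.2  -2.   15.5] q [-0.74  0.46  2.1   1.83  0.45 -2.3 ] t 15.975
```

```bash
python3 -m inch '0 -0.0014 0.0014 0 0 0 0;0 0 0 0 0 0 0'; python3 f.py
```

```text
t: 16.23
eef_pos: [0.5136, -0.1681, 0.0861]
orientation: [-1.565, -0.804, -0.13]
force: [-17.2, 0.2, 15.3]
grip_width: -0.0
TCP fix [-1.091e+02 -1.000e-01  8.610e+01] tip [-103.3   -0.    80.5] lean 46.0 axes x [0.694 0.001 0.72 ] z [-0.006  1.     0.004]
force fix [-17.1  -2.1  15.3] q [-0.74  0.47  2.1   1.84  0.45 -2.32] t 16.225
```

```bash
python3 -m inch '0 -0.0014 0.0014 0 0 0 0;0 0 0 0 0 0 0'; python3 f.py
```

```text
t: 16.48
eef_pos: [0.5136, -0.1681, 0.0841]
orientation: [-1.565, -0.804, -0.13]
force: [-16.6, -0.2, 16.0]
grip_width: 0.001
TCP fix [-1.091e+02 -1.000e-01  8.410e+01] tip [-103.4   -0.    78.6] lean 46.0 axes x [0.694 0.001 0.72 ] z [-0.006  1.     0.004]
force fix [-16.5  -2.4  16. ] q [-0.74  0.47  2.1   1.85  0.45 -2.33] t 16.475
```

```bash
python3 -m inch '0 -0.0014 0.0014 0 0 0 0;0 0 0 0 0 0 0'; python3 f.py
```

```text
t: 16.73
eef_pos: [0.5136, -0.1681, 0.0822]
orientation: [-1.565, -0.804, -0.13]
force: [-18.3, -0.7, 16.7]
grip_width: 0.0
TCP fix [-1.091e+02 -1.000e-01  8.220e+01] tip [-103.3   -0.    76.6] lean 46.0 axes x [0.694 0.001 0.72 ] z [-0.005  1.     0.004]
force fix [-18.   -3.1  16.7] q [-0.74  0.48  2.1   1.87  0.45 -2.35] t 16.725
```

```bash
python3 -m inch '0 -0.0014 0.0014 0 0 0 0;0 -0.0007 0.0007 0 0 0 0;0 0 0 0 0 0 0'; python3 f.py
```

```text
t: 17.1
eef_pos: [0.5137, -0.1681, 0.0796]
orientation: [-1.565, -0.804, -0.13]
force: [-21.6, -0.2, 21.5]
grip_width: 0.0
TCP fix [-1.09e+02 -1.00e-01  7.96e+01] tip [-103.3   -0.    74.1] lean 46.1 axes x [0.694 0.001 0.72 ] z [-0.005  1.     0.004]
force fix [-21.4  -3.   21.5] q [-0.74  0.48  2.11  1.89  0.45 -2.37] t 17.1
```

```bash
python3 -m inch '0 -0.0007 0.0007 0 0 0 0;0 0 0 0 0 0 0'; python3 f.py
```

```text
t: 17.35
eef_pos: [0.5137, -0.1681, 0.0793]
orientation: [-1.565, -0.806, -0.13]
force: [-26.9, 0.5, 29.8]
grip_width: 0.001
TCP fix [-1.09e+02 -1.00e-01  7.93e+01] tip [-103.2   -0.    73.8] lean 46.2 axes x [0.693 0.001 0.721] z [-0.005  1.     0.004]
force fix [-26.7  -3.   29.8] q [-0.74  0.49  2.11  1.9   0.46 -2.38] t 17.35
```

```bash
python3 -m inch '0 0.0014 -0.0014 0 0 0 0;0 0.0014 -0.0014 0 0 0 0;0 0.0014 -0.0014 0 0 0 0;0 0 0 0 0 0 0'; python3 f.py
```

```text
t: 17.85
eef_pos: [0.5137, -0.1681, 0.0842]
orientation: [-1.565, -0.804, -0.129]
force: [-15.1, -0.3, 12.4]
grip_width: 0.003
TCP fix [-1.091e+02 -1.000e-01  8.420e+01] tip [-103.3   -0.    78.6] lean 46.0 axes x [0.694 0.001 0.72 ] z [-0.006  1.     0.004]
force fix [-15.   -2.2  12.4] q [-0.74  0.47  2.1   1.85  0.45 -2.33] t 17.85
```

```bash
python3 -m inch '0 0.0014 -0.0014 0 0 0 0;0 0.0014 -0.0014 0 0 0 0;0 0.0014 -0.0014 0 0 0 0;0 0 0 0 0 0 0'; python3 f.py
```

```text
t: 18.35
eef_pos: [0.5137, -0.1681, 0.0901]
orientation: [-1.565, -0.804, -0.129]
force: [-13.5, -0.8, 12.4]
grip_width: 0.003
TCP fix [-1.09e+02 -1.00e-01  9.01e+01] tip [-103.3   -0.    84.6] lean 46.1 axes x [0.694 0.001 0.72 ] z [-0.006  1.     0.004]
force fix [-13.2  -2.6  12.4] q [-0.74  0.46  2.09  1.81  0.44 -2.29] t 18.35
```

```bash
python3 -m inch '0 0.0014 -0.0014 0 0 0 0;0 0.0014 -0.0014 0 0 0 0;0 0.0014 -0.0014 0 0 0 0;0 0 0 0 0 0 0'; python3 f.py
```

```text
t: 18.85
eef_pos: [0.5148, -0.1682, 0.0959]
orientation: [-1.564, -0.805, -0.128]
force: [0.4, -0.0, -0.1]
grip_width: 0.0
TCP fix [-107.9    0.    95.9] tip [-1.022e+02  1.000e-01  9.040e+01] lean 46.1 axes x [0.693 0.002 0.721] z [-0.008  1.     0.005]
force fix [ 0.4  0.  -0.1] q [-0.74  0.44  2.09  1.77  0.44 -2.24] t 18.85
```

```bash
python3 -m inch '0 0.0014 -0.0014 0 0 0 0;0 0.0014 -0.0014 0 0 0 0;0 0.0014 -0.0014 0 0 0 0;0 0 0 0 0 0 0'; python3 f.py
```

```text
t: 19.35
eef_pos: [0.5146, -0.1682, 0.102]
orientation: [-1.564, -0.805, -0.128]
force: [0.2, 0.1, -0.1]
grip_width: 0.001
TCP fix [-108.1   -0.   102. ] tip [-102.3    0.    96.4] lean 46.1 axes x [0.693 0.002 0.721] z [-0.008  1.     0.005]
force fix [ 0.2  0.1 -0.1] q [-0.74  0.43  2.08  1.72  0.44 -2.19] t 19.35
```

```bash
python3 -m inch '0 0 -0.02 0 0 0 0;0 0 -0.03 0 0 0 0;0 0 -0.04 0 0 0 0;0 0 -0.04 0 0 0 0;0 0 0 0 0 0 0'; python3 f.py
python3 - <<'E'
from h import *
from cell import vision
a=vision.camera("scene")["pixels"][160:400,130:530];b=vision.camera("side")["pixels"][180:480,200:460]
o=np.zeros((460,800,3),np.uint8);o[:240,:400]=a;o[:460,400:799]=cv2.resize(b,(399,460));cv2.imwrite("pics/c7.png",o)
E
```

```text
t: 19.98
eef_pos: [0.4208, -0.1573, 0.1934]
orientation: [-1.568, -0.808, -0.127]
force: [-0.8, -0.0, 0.6]
grip_width: -0.002
TCP fix [-202.5   -1.5  193.4] tip [-196.7   -1.4  187.9] lean 46.3 axes x [0.691 0.003 0.723] z [-0.006  1.     0.002]
force fix [-0.8 -0.2  0.6] q [-0.95  0.08  2.17  1.16  0.62 -1.72] t 19.975
```

View pics/c7.png

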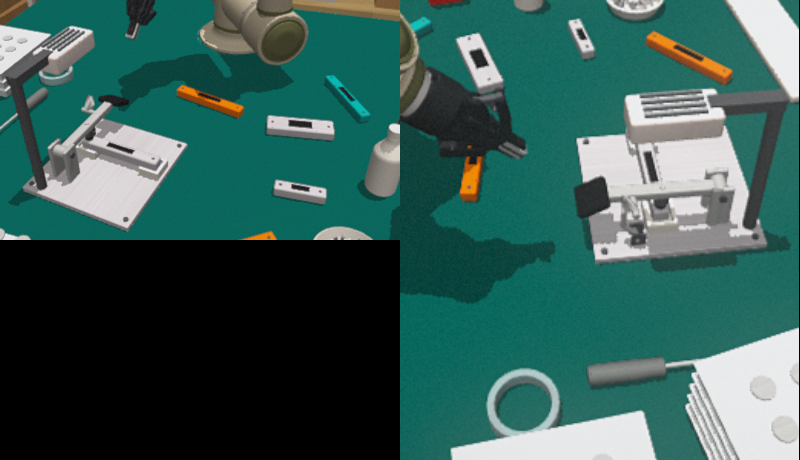

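The picture shows the clamp arm level and staying down with its pad on the seated case. In the composite the paddle is at (592,198) and the case at (652,170). The robot is clear, and the driver, tape, bottle and other cases look to be where they were.

```bash
python3 -c "
from cell import job
print(job.hand_in())"
```

```text
the job is handed in; nothing more can be done
None
```

The long case is in the cradle, the catch is holding the clamp down on it, and the job is handed in at about 20 s of the 61 s allowed. No verdict was reported.

**Case:** I slid it in under the raised arm, lowered it until it touched the cradle floor (underside measured about 22 mm above the bench) and let go. A wrist view afterwards showed it between the white walls, about 2 mm off centre along its length, within the 6 mm of play.

**Clamp:** I pressed the paddle down slowly with the gripper shut and the tool leaning about 46°. The push was about 20–25 N most of the way and 40 N at most, right at the stop. I felt no distinct click, so I went on to the stop.

**Last checks:**
- **Catch:** on backing off, the force fell to zero and stayed there. The final picture shows the arm level with its pad on the case.
- **Surroundings:** by eye, the tape and driver had not moved, nor had the short and wide cases or the bottle. I did not re-measure them. There was no sign of touching the lamp.
- **Disagreement:** my first estimates of the case's position differed by up to 8 mm between the scene and side cameras. A closer wrist view settled it before the grasp.

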